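Gauge the rosette, then hold the right drying box open

ROBOT

A 6-joint arm with a two-finger parallel gripper is mounted at the origin on the work surface. World frame = base frame: x ahead of the robot, y to its left, z up, the work surface at z = 0. Lengths are in m, angles in degrees, forces in N, time in s.
With the tool pointing down it reaches from about 0.375 to 0.9 m from the base axis. Payload 3.1 kg.
Tool frame: the origin (TCP) lies between the finger pads; the fingertips stand bot.tip_extent ahead of it and the grasp point (between the pads) lies 2 mm behind it (bot.tip_extent is the distance from the TCP to the fingertips, in m); z points along the fingers, y is the direction in which the jaws open and shut (so a half turn about z gives the same grasp; the last joint's range is limited). The gripper opens to 87 mm and grips with 3 to 60 N. Pads are 19 mm wide; open, the fingers measure 117 mm over their backs; the gripper's body (75 mm by 190 mm) begins 51 mm behind the grasp point.
Start: joints at [62.596, 30.224, 82.088, -0, 67.689, -10.227], TCP at [0.185, 0.597, 0.24] pointing down, gripper open.
Joint ranges: [-176.69, 176.69], [-43.24, 126.21], [12.49, 139.97], [-82, 262], [0, 151.66], [-163.58, 163.58]. Speed limits (degrees/s): [159.86, 159.86, 180, 180, 180, 180].

INTERFACE

Orientations are given as a 3x3 rotation matrix whose columns are the frame's x, y, z axes.
In Python, from rig import bot, imaging, recognise, masks_of, mark_of gives the robot as it stands.
- The arm moves only by the tool send_rows, never from a script. Its argument "plan" is a list that holds one entry, the list of rows, each a list of 5 numbers: the shift along the world's x, y, z normalised to -1 to 1, where 1 is 0.03 m, then the turn about the world's z normalised to -1 to 1, where 1 is 0.1 rad, then the closure, from -1 (fully open) to 1 (shut). A call has 1 to 20 rows; each row shifts and turns the commanded pose from where the row before left it; what a row does not reach is not made up. A row lasts 1/10 s, in which the tool goes at most 50 mm and 8.59 degrees, less where a joint would pass 70% of its speed; a pose out of reach is approached as far as the arm can. A call with a number of a shift or a turn outside -1 to 1 is refused whole. A call with a gripper value outside its range is refused whole. The fingers move at their own pace and stop on an object; the grip force is fixed at half the most. Time passes only in rows, so rows that do not move let the fingers close. It gives the time, the measured TCP pose, the force and the opening at its end, in the units of the state.
- bot.read_state(): the state, without advancing time (a new reading comes with each control period).
- imaging.capture(name): name is "scene" or "top" or "wrist"; returns a dict with "img" (400x640x3 uint8, blue, green, red), "mtx" (3x3 intrinsics, pixels), "pose" (4x4, takes a point from camera to world coordinates); the wrist camera has in their place "T_tool_cam" (4x4, takes a point from camera to tool coordinates, whose origin is the TCP and whose axes are the flange's). Camera axes: x right, y down, z forward; pixel columns grow to the right and rows downward; lengths in m; the calibration is good to about 2 mm. A picture is of the moment at which its call begins: read the wrist's pose just before it. There is no depth.
- bot.hand_in(): hands the job in, once; it reports no verdict.
Trained networks look in the newest picture that a camera, given by its name, has taken for a name from the list of things; names that differ only in an ending like _2 or _b are one class to them, and where a whole thing is asked for, a point or a joint stands for the part that bears it (a point fixed in the world has none). Each returns a list of dicts, best first, with "conf" (0 to 1); they miss things now and then, are a little off and sometimes report something else, mostly with a low value. They report only what shows in the picture. A call takes as long as a camera call. They do not tell look-alikes from the thing itself.
- recognise(camera, target): "at" ([x, y, z] in m, in world coordinates, good to about 4 mm: the middle of the surface that is visible of it).
- masks_of(camera, target): "region" (400x640 bool, what is visible of it).
- mark_of(camera, target): "at" ([x, y, z] in m, in world coordinates, good to about 4 mm: a listed point, or the origin of a listed thing).
The state is a dict: "time_s": time; "joint_positions": joint angles; "qvel": joint speeds; "tau": joint torques, N m; "position": TCP position; "tcp_rot": TCP orientation; "force": force on the tool from outside, world axes, zero at the start; "moment": the same for the moment, N m; "opening": opening from 0.0 (shut) to 1.0 (fully open).
Only numpy, scipy, OpenCV 4.12 (cv2) and the standard library are available. Lean on these libraries where they do the work, as an engineer would, in place of code of your own. Each camera call takes 0.05 s, during which the arm holds its last target.

TASK

Gently lower the sprung gauge's foot onto the plaster rosette standing under it and keep it there a moment to read its height: one under 40 mm belongs in the shallow drying box, a higher one in the deep box. At that box, first lift the cover a little by its handle, with the release slide still untouched, to feel whether the catch is caught; if it is, push the slide all the way to the left (as the robot sees it), then lift the cover to about half open (45 degrees or a little more) and finish still holding it open, since it falls shut by itself. Leave the other box shut, the rosettes where they are, and the other things on the bench undisturbed.

Things in the scene. Friction and masses are not known exactly. Their poses are not given: they have to be found in the camera images.
- gauge: Height gauge stand, fixed: steel base plate 160 (x) by 120 (y) by 12 mm, a 22 mm column at its far (+x) end and an arm (underside 139, top 165 mm above the bench) that guides the upright spindle. Origin: centre of its underside.
- gauge_top (a point): Centre of the top of the spindle's black round push knob (32 mm diameter, 12 mm thick), 240 mm above the bench when up. Push straight down on it: it takes the foot down with 1 to 2 N; once the foot rests on something the knob yields by itself, a further 12 mm at 3 to 8 N, and only then stops dead.
- foot (a point): Centre of the underside of the gauge's round foot (18 mm diameter), at the lower end of the spindle, straight under the push knob.
- spindle (a joint): Gauge reading, m: how far the spindle is down. 0 up, where its spring returns it. The foot is then 75 mm above the base plate, so the height of a rosette is 75 mm minus the reading: the low one stops it at 0.041, the tall one at 0.025.
- low_rosette: Loose white plaster rosette, 92 mm across, 34 mm high, flat boss of 44 mm on top. Origin: centre of its underside. One of the two rosettes is on the gauge's base plate under the foot, the other waits on a wooden board.
- tall_rosette: Loose white plaster rosette of the same outline, 50 mm high. Origin: centre of its underside.
- shallow_box: The shallow drying box: grey, fixed, 180 (x) by 200 (y) by 75 mm high, aluminium cover hinged along its far (+x) rim. The other is alike but for its height; either may stand left or right. Origin: centre of its underside; x from front to hinge, y to the left seen from the robot. Steel catch housing on the front (-x) face: 32 mm deep, y +16 to +100 mm, top 2 mm below the rim.
- shallow_lid (a joint): shallow box's cover angle, rad: 0 shut, 1.15 stop. Hinge line along the box's y at x +90, z 75 mm in its frame. Cover 8 mm thick, 0.45 kg, sprung: falls shut from any angle; lifting at the handle takes 5 to 7 N. Whether the catch is caught cannot be seen: if caught, the cover rises about 0.055 rad (9 mm at the handle) and stops dead; if not, it keeps rising.
- shallow_handle (a point): Middle of the shallow cover's bar handle: round steel bar of 10 mm diameter, 110 mm long along the box's y axis, on two posts 94 mm apart, bar axis 45 mm above the cover's top. Shut, this point is at (-65, 0, 128) mm in the box frame; it turns with the cover about the hinge line (155 mm in front of it, 53 mm above it).
- shallow_knob (a point): Top centre of the shallow box's release slide: upright steel stub, 12 mm (x) by 10 mm (y), standing 24 mm above the top of the catch housing. At home it is at (-110, 54, 97) mm in the box frame.
- shallow_slide (a joint): Position of the shallow box's release slide, m: 0 at home, where it always starts, caught or not; moves along the box's +y (to the left) to its stop at 0.024. It drags with about 1.5 N and stays where it is left. Pushed the whole way it frees the catch, which then stays free.
- deep_box: The deep drying box: grey, fixed, 180 (x) by 200 (y) by 105 mm high, aluminium cover hinged along its far (+x) rim. The other is alike but for its height; either may stand left or right. Origin: centre of its underside; x from front to hinge, y to the left seen from the robot. Steel catch housing on the front (-x) face: 32 mm deep, y +16 to +100 mm, top 2 mm below the rim.
- deep_lid (a joint): deep box's cover angle, rad: 0 shut, 1.15 stop. Hinge line along the box's y at x +90, z 105 mm in its frame. Cover 8 mm thick, 0.45 kg, sprung: falls shut from any angle; lifting at the handle takes 5 to 7 N. Whether the catch is caught cannot be seen: if caught, the cover rises about 0.055 rad (9 mm at the handle) and stops dead; if not, it keeps rising.
- deep_handle (a point): Middle of the deep cover's bar handle: round steel bar of 10 mm diameter, 110 mm long along the box's y axis, on two posts 94 mm apart, bar axis 45 mm above the cover's top. Shut, this point is at (-65, 0, 158) mm in the box frame; it turns with the cover about the hinge line (155 mm in front of it, 53 mm above it).
- deep_knob (a point): Top centre of the deep box's release slide: upright steel stub, 12 mm (x) by 10 mm (y), standing 24 mm above the top of the catch housing. At home it is at (-110, 54, 127) mm in the box frame.
- deep_slide (a joint): Position of the deep box's release slide, m: 0 at home, where it always starts, caught or not; moves along the box's +y (to the left) to its stop at 0.024. It drags with about 1.5 N and stays where it is left. Pushed the whole way it frees the catch, which then stays free.
- dropper_a: Bystander: amber dropper bottle, 32 mm across, 75 mm high. Origin: underside.
- dropper_b: Bystander: another such bottle.
- squeeze: Bystander: blue plastic bottle, 48 mm across, 100 mm high. Origin: underside.
- cup: Bystander: white cup, 76 mm across, 85 mm high. Origin: underside.
- wood_knife: Bystander: wooden modelling knife lying flat, 165 mm long along its x, 8 mm high.
- wedge: Bystander: wooden block, 50 by 20 by 18 mm. Origin: underside.
- spatula: Bystander: spatula lying flat, 180 mm long along its x.
There are look-alikes about, which are no part of the job. What is shaped like the low_rosette but green or yellow is not meant.

How it is judged:
By the outcome, as a careful person would: the job done as asked, in the order asked, and still so for the second after the job is handed in, while the arm keeps its last pose, push and grip.
It also fails if it takes over 72 s, if anything falls off the work surface, if the arm or the gripper's body presses on something with over 40 N, if the wrist force passes 120 N, or if a joint passes its speed limit or range.

## Working session

There is one attempt and no reset: what is moved stays moved. The work goes in short steps, Python scripts to look and compute and a tool call to move; the robot and the scene stay as the last step left them, time stands still between calls to the robot, and variables do not carry over. Pictures are saved under pics/ and viewed, and the job is handed in when it is done.

Besides the shell and the picture viewer there is one more tool, called after "Call:" in YAML: its name, and indented under it one key for each argument. send_rows: Moves the arm, as the interface text tells. Its arguments: {"type":"object","properties":{"plan":{"type":"array"}},"required":["plan"]}

```bash
ls; mkdir -p pics; python3 - <<'E'
from rig import bot, imaging, recognise, masks_of, mark_of
import cv2
s=bot.read_state(); print(s, bot.tip_extent)
for c in ["scene","top"]:
    r=imaging.capture(c); cv2.imwrite(f"pics/{c}0.png",r["img"]); print(c,r["pose"].round(3).tolist(),r["mtx"].tolist())
    for t in ["gauge","gauge_top","foot","low_rosette","tall_rosette","shallow_box","deep_box","shallow_handle","deep_handle","shallow_knob","deep_knob"]:
        print(t,[(x["at"].round(3).tolist() if hasattr(x["at"],"round") else x["at"],round(x["conf"],2)) for x in mark_of(c,t)])
E
```

```text
pics
{'time_s': 0.0, 'joint_positions': array([ 6.25924405e+01,  3.02786704e+01,  8.21568415e+01, -6.11723059e-04,
        6.76912212e+01, -1.02263713e+01]), 'qvel': array([ 0.02426639, -0.15139396,  0.00354007, -0.00434198,  0.01156325,
       -0.02446192]), 'tau': array([ 4.27174145e-04, -4.40038848e+01, -1.76591957e+01,  6.34618755e-02,
        5.82816044e-02, -1.77413253e-04]), 'position': array([0.18425367, 0.59647863, 0.23857227]), 'tcp_rot': array([[-9.55376407e-01,  2.95389406e-01, -1.00940988e-03],
       [ 2.95390883e-01,  9.55374457e-01, -1.96817833e-03],
       [ 3.82985386e-04, -2.17852161e-03, -9.99997554e-01]]), 'force': array([-0.22807426,  0.68010053,  0.08024557]), 'moment': array([-0.02434162, -0.01951005, -0.01855188]), 'opening': 1.000207134872379} 0.017
scene [[-0.858, 0.368, -0.358, 0.996], [0.513, 0.622, -0.592, 0.686], [0.005, -0.691, -0.723, 1.008], [0.0, 0.0, 0.0, 1.0]] [[376.742051980818, 0.0, 323.1870958210538], [0.0, 376.742051980818, 199.94492267810602], [0.0, 0.0, 1.0]]
gauge [([0.5178, 0.0175, 0.0015], 0.87)]
gauge_top [([0.5053, 0.0138, 0.239], 0.39)
[... 736 characters left out ...]
], [0.0, 0.0, 1.0]]
gauge [([0.7376, -0.0036, 0.0138], 0.64), ([0.5022, 0.0127, 0.2416], 0.39)]
gauge_top [([0.5039, 0.0125, 0.2419], 0.49)]
foot [([0.5026, 0.0097, 0.0902], 0.64), ([0.5563, -0.2504, 0.0029], 0.54)]
low_rosette [([0.5065, 0.0141, 0.0149], 0.87), ([0.3842, 0.1729, 0.0031], 0.86), ([0.7399, -0.0014, 0.0171], 0.68), ([0.3534, -0.158, -0.001], 0.59), ([0.5009, 0.013, 0.0881], 0.37)]
tall_rosette [([0.7399, -0.0014, 0.0133], 0.62), ([0.3752, 0.0652, -0.0027], 0.3)]
shallow_box [([0.5551, -0.2502, -0.002], 0.68)]
deep_box [([0.5529, 0.3055, 0.0009], 0.89)]
shallow_handle []
deep_handle [([0.4897, 0.3062, 0.1586], 0.75)]
shallow_knob []
deep_knob [([0.3789, 0.0637, -0.0046], 0.71)]
```

View pics/scene0.png

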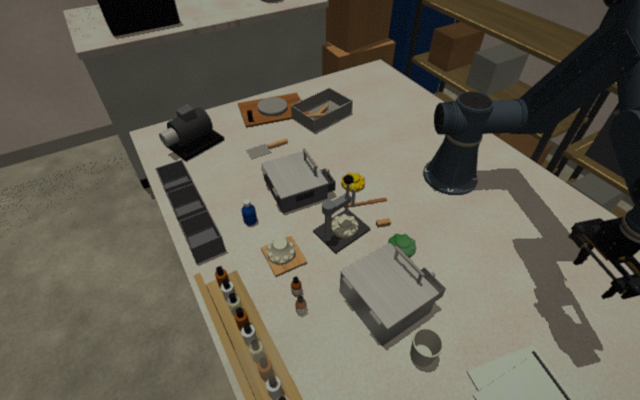

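View pics/top0.png

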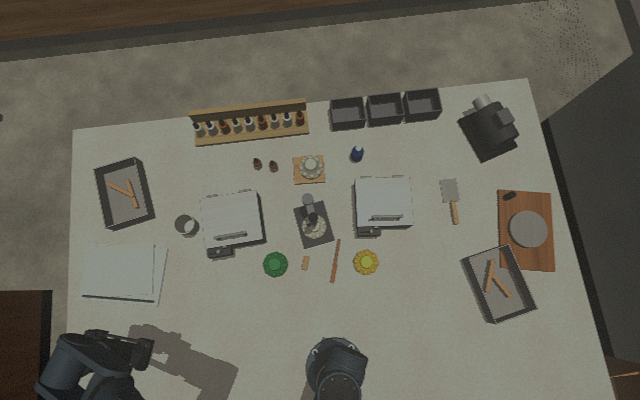

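Deep box is on the left (scene ~390,290), shallow on the right (~298,180). The gauge with a rosette is in the middle (~342,220), the other rosette is on its board (~283,250), and there are green and yellow look-alikes. I'll go above the gauge with the fingers shut, turning the jaws along x.

Call:
send_rows:
  plan:
    - [[0.5, -0.95, 0.5, -0.65, 1], [0.5, -0.95, 0.5, -0.65, 1], [0.5, -0.95, 0.5, -0.65, 1], [0.5, -0.95, 0.5, -0.65, 1], [0.5, -0.95, 0.5, -0.65, 1], [0.5, -0.95, 0.5, -0.65, 1], [0.5, -0.95, 0, -0.65, 1], [0.5, -0.95, 0, -0.65, 1], [0.5, -0.95, 0, -0.65, 1], [0.5, -0.95, 0, -0.65, 1], [0.5, -0.95, 0, -0.65, 1], [0.5, -0.95, 0, -0.65, 1], [0.5, -0.95, 0, -0.65, 1], [0.5, -0.95, 0, -0.65, 1], [0.5, -0.95, 0, -0.65, 1], [0.5, -0.95, 0, -0.65, 1], [0.5, -0.95, 0, -0.65, 1], [0.5, -0.95, 0, -0.65, 1], [0.5, -0.95, 0, -0.65, 1], [0, 0, 0, 0, 1]]

```text
time_s: 3.2
position: [0.4718, 0.0525, 0.3298]
tcp_rot: [[-0.031, 1.0, 0.002], [1.0, 0.031, -0.002], [-0.002, 0.002, -1.0]]
force: [-0.6, 0.3, 0.0]
opening: 0.004
```

```bash
cat > h.py <<'E'
from rig import bot, imaging, recognise, masks_of, mark_of
import cv2, numpy as np
def st():
    s=bot.read_state(); R=s["tcp_rot"]
    print("t %.2f pos %s yawY %.1f F %s open %.3f"%(s["time_s"],np.round(s["position"],4),np.degrees(np.arctan2(R[1,1],R[0,1])),np.round(s["force"],2),s["opening"]))
    return s
def pr(c,ts):
    for t in ts: print(c,t,[(np.round(x["at"],4).tolist(),round(x["conf"],2)) for x in mark_of(c,t)])
E
python3 - <<'E'
from h import *
st()
r=imaging.capture("wrist"); cv2.imwrite("pics/w1.png",r["img"]); print(r["T_tool_cam"].round(3).tolist())
pr("wrist",["gauge_top","foot","low_rosette","tall_rosette","deep_handle","shallow_handle"])
r=imaging.capture("scene"); cv2.imwrite("pics/s1.png",cv2.resize(r["img"][120:320,240:460],None,fx=3,fy=3,interpolation=2))
pr("scene",["gauge_top","foot","deep_handle","shallow_handle","deep_box","shallow_box","deep_knob","shallow_knob"])
r=imaging.capture("top"); cv2.imwrite("pics/t1.png",cv2.resize(r["img"][140:290,180:430],None,fx=3.2,fy=3.2,interpolation=2))
pr("top",["deep_handle","shallow_handle","deep_box","shallow_box","deep_knob","shallow_knob"])
E
```

```text
t 3.20 pos [0.4718 0.0525 0.3298] yawY 1.8 F [-0.55  0.26  0.01] open 0.004
[[0.001, -0.963, -0.268, 0.073], [1.0, 0.001, -0.0, 0.002], [0.0, -0.268, 0.963, -0.147], [0.0, 0.0, 0.0, 1.0]]
wrist gauge_top []
wrist foot [([0.5057, 0.0098, 0.0902], 0.52)]
wrist low_rosette [([0.3819, 0.171, 0.0022], 0.95), ([0.5036, 0.0151, 0.0112], 0.91), ([0.3771, 0.0628, -0.0005], 0.5)]
wrist tall_rosette [([0.7419, -0.0019, 0.0161], 0.78)]
wrist deep_handle []
wrist shallow_handle [([0.5031, 0.0154, 0.0128], 0.54)]
scene gauge_top [([0.49, 0.3013, 0.1576], 0.49), ([0.5082, 0.0142, 0.2347], 0.43)]
scene foot [([0.5068, 0.0115, 0.0858], 0.68), ([0.3787, 0.064, -0.003], 0.2)]
scene deep_handle [([0.4914, 0.3003, 0.1588], 0.98)]
scene shallow_handle [([0.4935, -0.2459, 0.1242], 0.71), ([0.7829, 0.2041, 0.0003], 0.6)]
scene deep_box [([0.5574, 0.308, -0.0024], 0.69), ([0.4929, -0.2459, 0.1252], 0.35)]
scene shallow_box [([0.5602, -0.2525, 0.0001], 0.78)]
scene deep_knob [([0.5633, 0.4809, 0.0016], 0.73), ([0.4435, 0.3535, 0.1304], 0.47)]
scene shallow_knob [([0.5621, 0.4826, 0.0033], 0.62), ([0.4522, -0.183, 0.0986], 0.51)]
top deep_handle [([0.4884, 0.3048, 0.1572], 0.8)]
top shallow_handle [([0.4961, -0.2427, 0.1288], 0.92)]
top deep_box [([0.5541, 0.3045, -0.0021], 0.93), ([0.5209, 0.0177, -0.0028], 0.64)]
top shallow_box [([0.5545, -0.2488, 0.0035], 0.98)]
top deep_knob [([0.5082, 0.0153, 0.0115], 0.6)]
top shallow_knob [([0.7629, 0.1468, -0.0001], 0.24)]
```

View pics/w1.png

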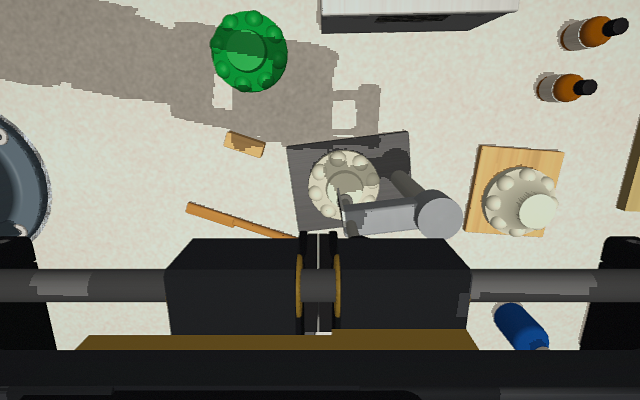

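View pics/s1.png

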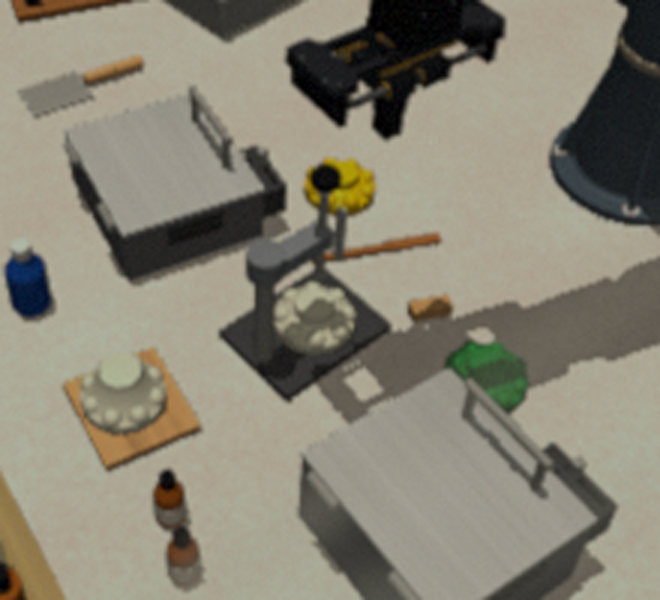

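View pics/t1.png

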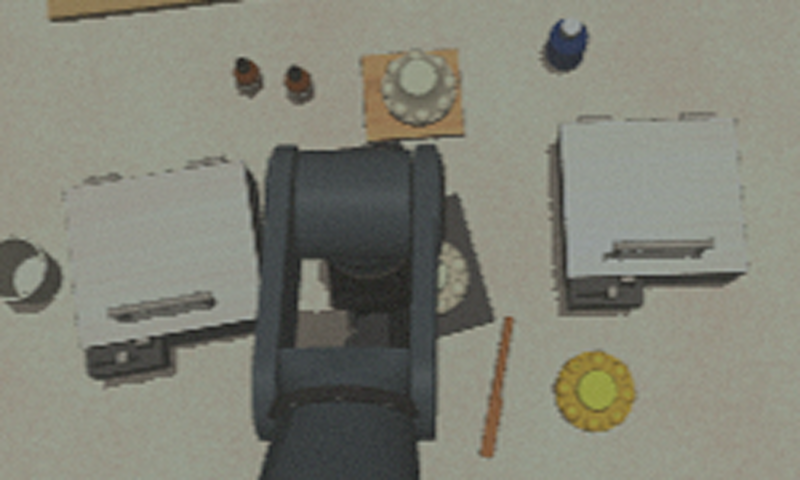

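The gauge's rosette looks low: it is at ~(345,180) in the wrist picture and the foot is well clear of its boss. The one on the board (~(540,208)) looks tall. The black knob is at scene crop (325,178). I'll refine the knob position and fit the box yaws.

```bash
python3 - <<'E'
from h import *
r=imaging.capture("scene")
def hit(r,uv,z):
    d=r["pose"][:3,:3]@np.linalg.solve(r["mtx"],[uv[0],uv[1],1]); o=r["pose"][:3,3]; return (o+d*(z-o[2])/d[2])[:2].round(4)
print("knob",hit(r,(240+325/3,120+178/3),.234))
# lid corners, scene crop s1 coords
for n,z,pts in [("shallow",.083,[(67,138),(193,95),(257,178),(125,232)]),("deep",.113,[(304,460),(455,377),(608,515)])]:
    P=[hit(r,(240+u/3,120+v/3),z) for u,v in pts]; print(n,P)
for n,z,pts in [("deepbar",.158,[(470,385),(546,467)]),("shalbar",.128,[(194,95),(230,152)]),("deepknob",.127,[(580,463)]),("shknob",.097,[(264,155)])]:
    P=[hit(r,(240+u/3,120+v/3),z) for u,v in pts]; print(n,P)
t=imaging.capture("top")
T=lambda u,v:(180+u/3.2,140+v/3.2)
for n,z,pts in [("deep lid",.113,[(65,190),(245,165),(265,320),(80,348)]),("deepbar",.163,[(108,316),(216,298)]),("deepknob",.127,[(124,356)]),("sh lid",.083,[(558,125),(738,118),(746,272),(567,278)]),("shbar",.133,[(605,254),(714,242)]),("shknob",.097,[(612,291)])]:
    print("top",n,[hit(t,T(*p),z) for p in pts])
E
```

```text
knob [0.5043 0.0172]
shallow [array([ 0.6435, -0.3363]), array([ 0.4686, -0.3306]), array([ 0.4783, -0.1546]), array([ 0.6543, -0.1543])]
deep [array([0.6545, 0.2206]), array([0.4752, 0.2163]), array([0.4526, 0.4069])]
deepbar [array([0.4951, 0.2543]), array([0.4935, 0.3581])]
shalbar [array([ 0.4932, -0.2805]), array([ 0.5077, -0.1676])]
deepknob [array([0.4457, 0.3587])]
shknob [array([ 0.458 , -0.1722])]
top deep lid [array([0.6372, 0.4095]), array([0.6415, 0.2063]), array([0.4645, 0.1988]), array([0.4584, 0.4016])]
top deepbar [array([0.4819, 0.3557]), array([0.4871, 0.241 ])]
top deepknob [array([0.4423, 0.3508])]
top sh lid [array([ 0.6533, -0.1539]), array([ 0.6362, -0.3624]), array([ 0.4571, -0.34  ]), array([ 0.4747, -0.1389])]
top shbar [array([ 0.4888, -0.1783]), array([ 0.4875, -0.2982])]
top shknob [array([ 0.4523, -0.1849])]
```

Call:
send_rows:
  plan:
    - [[0.37, -0.43, -0.33, 0, 1], [0.37, -0.43, -0.33, 0, 1], [0.37, -0.43, -0.33, 0, 1], [0, 0, -0.33, 0, 1], [0, 0, -0.33, 0, 1], [0, 0, 0, 0, 1], [0, 0, 0, 0, 1]]

```text
time_s: 5.15
position: [0.5023, 0.0173, 0.2796]
tcp_rot: [[-0.036, 0.999, -0.001], [0.999, 0.036, 0.0], [0.0, -0.001, -1.0]]
force: [0.8, -0.3, -0.8]
opening: 0.007
```

```bash
python3 - <<'E'
from h import *
st()
r=imaging.capture("scene"); cv2.imwrite("pics/s2.png",cv2.resize(r["img"][130:260,300:400],None,fx=5,fy=4.6,interpolation=2))
E
```

```text
t 5.15 pos [0.5023 0.0173 0.2796] yawY 2.1 F [ 0.75 -0.26 -0.82] open 0.007
```

View pics/s2.png

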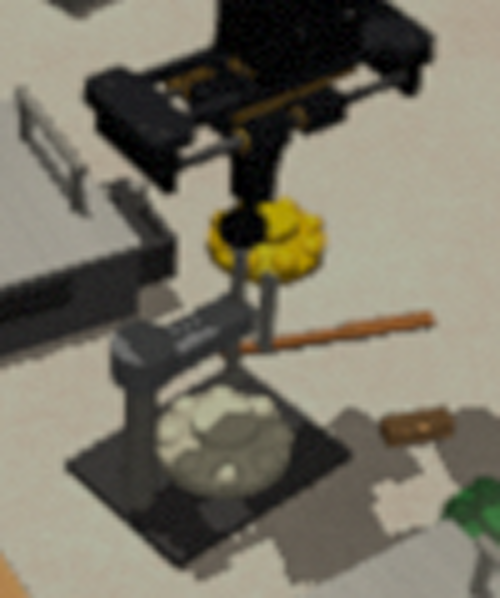

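The fingertips are right over the black knob (~(243,228) in the crop). Pressing down slowly, stopping first at a depth of about 24 mm.

Call:
send_rows:
  plan:
    - [[0.07, -0.1, -0.3, 0, 1], [0, 0, -0.3, 0, 1], [0, 0, -0.15, 0, 1], [0, 0, -0.15, 0, 1], [0, 0, -0.15, 0, 1], [0, 0, -0.15, 0, 1], [0, 0, -0.15, 0, 1], [0, 0, -0.15, 0, 1], [0, 0, -0.1, 0, 1], [0, 0, 0, 0, 1], [0, 0, 0, 0, 1]]

```text
time_s: 6.3
position: [0.5049, 0.0139, 0.232]
tcp_rot: [[-0.036, 0.999, -0.0], [0.999, 0.036, 0.0], [0.0, -0.0, -1.0]]
force: [-1.5, 0.8, 1.8]
opening: 0.007
```

Call:
send_rows:
  plan:
    - [[0, 0, -0.1, 0, 1], [0, 0, -0.1, 0, 1], [0, 0, 0, 0, 1], [0, 0, 0, 0, 1]]

```text
time_s: 6.7
position: [0.5051, 0.0139, 0.226]
tcp_rot: [[-0.036, 0.999, 0.0], [0.999, 0.036, -0.0], [-0.0, 0.0, -1.0]]
force: [-0.6, -0.1, 1.9]
opening: 0.005
```

```bash
python3 - <<'E'
from h import *
st()
r=imaging.capture("scene"); cv2.imwrite("pics/s3.png",cv2.resize(r["img"][130:260,300:400],None,fx=5,fy=4.6,interpolation=2))
E
```

```text
t 6.70 pos [0.5051 0.0139 0.226 ] yawY 2.1 F [-0.57 -0.08  1.92] open 0.005
```

View pics/s3.png

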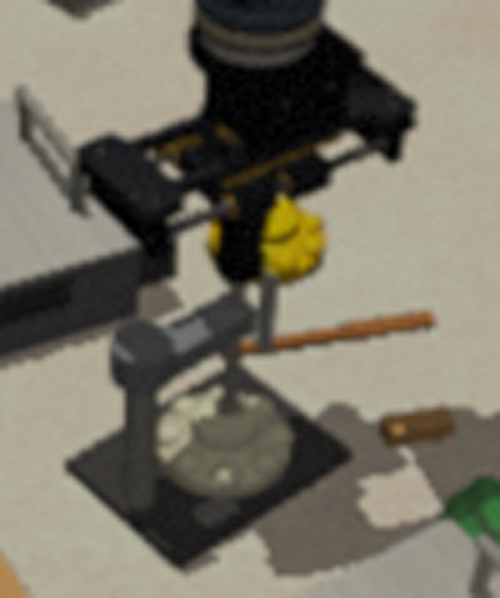

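Depth 31 mm at 1.9 N means the foot is still free, so the rosette is not the tall one. The picture shows the foot still above the boss. Going on in 2 mm steps.

Call:
send_rows:
  plan:
    - [[0, 0, -0.1, 0, 1], [0, 0, -0.1, 0, 1], [0, 0, -0.07, 0, 1], [0, 0, 0, 0, 1]]

```text
time_s: 7.15
position: [0.5049, 0.0139, 0.2176]
tcp_rot: [[-0.036, 0.999, -0.0], [0.999, 0.036, 0.0], [0.0, -0.0, -1.0]]
force: [0.1, 0.3, 1.6]
opening: 0.006
```

Call:
send_rows:
  plan:
    - [[0, 0, -0.07, 0, 1], [0, 0, -0.07, 0, 1], [0, 0, 0, 0, 1], [0, 0, 0, 0, 1]]

```text
time_s: 7.55
position: [0.5051, 0.0139, 0.2139]
tcp_rot: [[-0.036, 0.999, 0.0], [0.999, 0.036, -0.0], [-0.0, 0.0, -1.0]]
force: [-0.4, -0.0, 4.2]
opening: 0.006
```

Call:
send_rows:
  plan:
    - [[0, 0, -0.06, 0, 1], [0, 0, -0.06, 0, 1], [0, 0, 0, 0, 1], [0, 0, 0, 0, 1], [0, 0, 0, 0, 1], [0, 0, 0, 0, 1], [0, 0, 0, 0, 1], [0, 0, 0, 0, 1], [0, 0, 0, 0, 1]]

```text
time_s: 8.45
position: [0.5051, 0.0139, 0.2103]
tcp_rot: [[-0.036, 0.999, 0.001], [0.999, 0.036, -0.0], [-0.0, 0.001, -1.0]]
force: [-0.0, 0.7, 5.2]
opening: 0.003
```

```bash
python3 - <<'E'
from h import *
st()
r=imaging.capture("scene"); cv2.imwrite("pics/s4.png",cv2.resize(r["img"][130:260,300:400],None,fx=5,fy=4.6,interpolation=2))
E
```

```text
t 8.45 pos [0.5051 0.0139 0.2103] yawY 2.1 F [-0.03  0.73  5.16] open 0.003
```

View pics/s4.png

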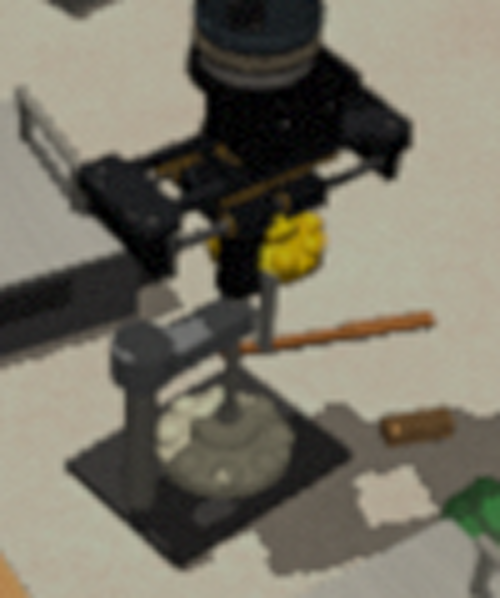

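Contact came at about 41 mm. The force rose to 4–5 N over the next 5–6 mm and I held it for over 1 s. So the rosette is low (34 mm) and belongs in the **shallow box** (right, yaw ≈ −5°). Rising gently and going over to it, with an offset so the wrist camera sees the handle.

Call:
send_rows:
  plan:
    - [[0, 0, -0.0, 0, 1], [0, 0, 0.2, 0, 1], [0, 0, 0.3, 0, 1], [0, 0, 0.4, 0, 1], [0, 0, 0.7, 0, 1], [0, 0, 0.7, 0, 1], [0, 0, 0.7, 0, 1], [-0.05, -0.95, 0, -0.12, -1], [-0.05, -0.95, 0, -0.12, -1], [-0.05, -0.95, 0, -0.12, -1], [-0.05, -0.95, 0, -0.12, -1], [-0.05, -0.95, 0, -0.12, -1], [-0.05, -0.95, 0, -0.12, -1], [-0.05, -0.95, 0, -0.12, -1], [-0.05, -0.95, 0, -0.12, -1], [-0.05, -0.95, 0, -0.12, -1], [-0.05, -0.95, 0, -0.12, -1], [0, -0.95, 0, 0, -1], [0, 0, 0, 0, -1], [0, 0, 0, 0, -1]]

```text
time_s: 10.5
position: [0.4895, -0.2997, 0.2998]
tcp_rot: [[0.085, 0.996, -0.001], [0.996, -0.085, 0.001], [0.001, -0.001, -1.0]]
force: [-0.3, -0.1, -0.1]
opening: 0.991
```

```bash
python3 - <<'E'
from h import *
st()
r=imaging.capture("wrist"); cv2.imwrite("pics/w5.png",r["img"])
pr("wrist",["shallow_handle","shallow_knob","shallow_box","deep_handle"])
r=imaging.capture("scene"); pr("scene",["shallow_handle","shallow_knob"])
E
```

```text
t 10.50 pos [ 0.4895 -0.2997  0.2998] yawY -4.9 F [-0.27 -0.12 -0.08] open 0.991
wrist shallow_handle [([0.4976, -0.2419, 0.1278], 0.81)]
wrist shallow_knob [([0.4574, -0.1877, 0.0995], 0.68)]
wrist shallow_box [([0.5572, -0.2513, 0.0014], 0.61)]
wrist deep_handle []
scene shallow_handle [([0.4934, -0.2455, 0.1252], 0.78)]
scene shallow_knob [([0.4527, -0.1857, 0.0986], 0.45)]
```

View pics/w5.png

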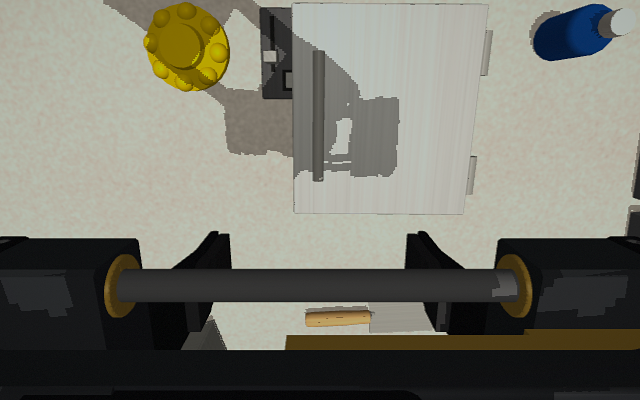

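```bash
python3 - <<'E'
from h import *
s=st()
r=imaging.capture("wrist"); T=np.eye(4); T[:3,:3]=s["tcp_rot"]; T[:3,3]=s["position"]; P=T@r["T_tool_cam"]
def hit(uv,z):
    d=P[:3,:3]@np.linalg.solve(r["mtx"],[uv[0],uv[1],1]); o=P[:3,3]; return (o+d*(z-o[2])/d[2])[:2].round(4)
print("bar",hit((319,50),.128),hit((318.5,181),.128)); print("knob",hit((270,56),.097)); print("lid",[hit(p,.083) for p in [(293,4),(489,5),(474,213),(294,212)]])
E
```

```text
t 10.90 pos [ 0.4901 -0.2989  0.3003] yawY -4.8 F [-0.33 -0.66  0.34] open 0.999
bar [ 0.5017 -0.1888] [ 0.4922 -0.3002]
knob [ 0.4569 -0.1865]
lid [array([ 0.4817, -0.1422]), array([ 0.6614, -0.1579]), array([ 0.6547, -0.3593]), array([ 0.4625, -0.3424])]
```

The wrist view agrees with the networks: bar centre (0.497, −0.2445), yaw −4.9°, slide stub (0.457, −0.187) at pixel (270,56). The jaws are aligned, so I'll go down over the bar and grip it at its middle.

Call:
send_rows:
  plan:
    - [[0.08, 0.6, -0.2, 0, -1], [0.08, 0.6, -0.2, 0, -1], [0.08, 0.6, -0.2, 0, -1], [0, 0, -0.9, 0, -1], [0, 0, -0.9, 0, -1], [0, 0, -0.9, 0, -1], [0, 0, -0.9, 0, -1], [0, 0, -0.8, 0, -1], [0, 0, -0.5, 0, -1], [0, 0, -0.3, 0, -1], [0, 0, 0, 0, -1], [0, 0, 0, 0, 1], [0, 0, 0, 0, 1], [0, 0, 0, 0, 1], [0, 0, 0, 0, 1], [0, 0, 0, 0, 1], [0, 0, 0, 0, 1]]

```text
time_s: 12.65
position: [0.4972, -0.2457, 0.1264]
tcp_rot: [[0.084, 0.996, 0.0], [0.996, -0.084, -0.0], [-0.0, 0.0, -1.0]]
force: [0.4, -0.0, 0.4]
opening: 0.546
```

```bash
python3 - <<'E'
from h import *
st()
r=imaging.capture("scene"); cv2.imwrite("pics/s6.png",cv2.resize(r["img"][110:230,220:380],None,fx=5,fy=5,interpolation=2))
E
```

```text
t 12.65 pos [ 0.4972 -0.2457  0.1264] yawY -4.8 F [ 0.4  -0.02  0.44] open 0.546
```

View pics/s6.png

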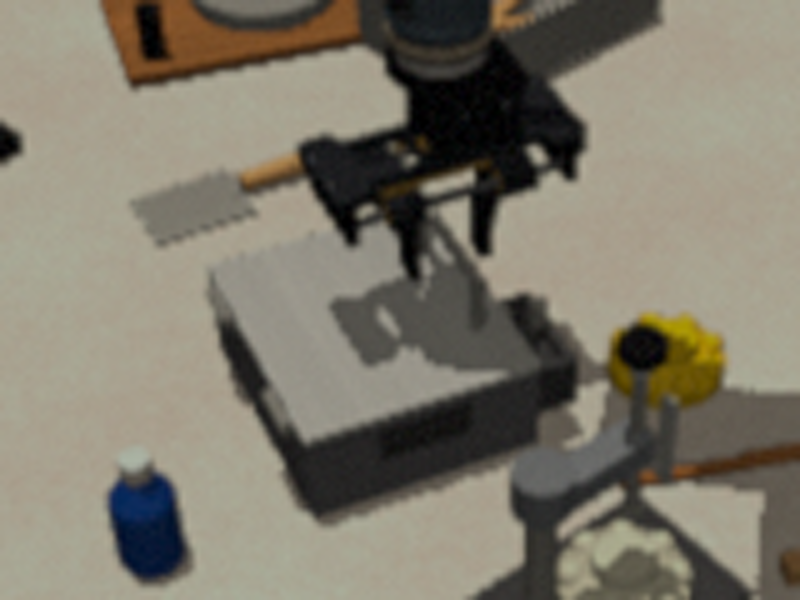

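The fingers straddle the bar (crop ~(455,250)) and are still closing. Finishing the grip.

Call:
send_rows:
  plan:
    - [[0, 0, 0, 0, 1], [0, 0, 0, 0, 1], [0, 0, 0, 0, 1], [0, 0, 0, 0, 1], [0, 0, 0, 0, 1], [0, 0, 0, 0, 1], [0, 0, 0, 0, 1], [0, 0, 0, 0, 1]]

```text
time_s: 13.5
position: [0.4944, -0.2452, 0.1259]
tcp_rot: [[0.083, 0.997, -0.006], [0.997, -0.083, 0.001], [0.001, -0.006, -1.0]]
force: [-6.9, -1.7, 4.0]
opening: 0.105
```

Gripped (9 mm opening). The bar sits about 3 mm nearer than estimated, so I'll relieve that and then lift a little to feel the catch.

Call:
send_rows:
  plan:
    - [[-0.1, 0, 0, 0, 1], [0, 0, 0, 0, 1], [0, 0, 0, 0, 1]]

```text
time_s: 13.8
position: [0.4944, -0.2453, 0.1261]
tcp_rot: [[0.084, 0.996, 0.0], [0.996, -0.084, 0.0], [0.0, 0.0, -1.0]]
force: [1.4, 1.1, -0.4]
opening: 0.099
```

Call:
send_rows:
  plan:
    - [[0.03, 0, 0.1, 0, 1], [0.03, 0, 0.1, 0, 1], [0, 0, 0, 0, 1], [0, 0, 0, 0, 1]]

```text
time_s: 14.2
position: [0.4964, -0.2455, 0.1319]
tcp_rot: [[0.084, 0.996, 0.001], [0.996, -0.084, 0.0], [0.0, 0.001, -1.0]]
force: [5.2, 0.7, -7.8]
opening: 0.103
```

Call:
send_rows:
  plan:
    - [[0.02, 0, 0.08, 0, 1], [0, 0, 0, 0, 1], [0, 0, 0, 0, 1]]

```text
time_s: 14.5
position: [0.4968, -0.2456, 0.1331]
tcp_rot: [[0.084, 0.996, 0.0], [0.996, -0.084, 0.0], [0.0, 0.0, -1.0]]
force: [5.7, -0.3, -15.4]
opening: 0.1
```

Call:
send_rows:
  plan:
    - [[0.02, 0, 0.06, 0, 1], [0, 0, 0, 0, 1], [0, 0, 0, 0, 1]]

```text
time_s: 14.8
position: [0.4969, -0.2456, 0.1334]
tcp_rot: [[0.084, 0.996, -0.001], [0.996, -0.084, 0.001], [0.001, -0.001, -1.0]]
force: [6.3, -2.5, -24.0]
opening: 0.101
```

The cover rose ~8 mm and then stopped dead (Fz 8 → 15 → 24 N with no further motion), so the catch is caught. Lowering the cover, letting go, and moving shut fingers to the right of the stub.

Call:
send_rows:
  plan:
    - [[-0.03, 0, -0.12, 0, 1], [-0.03, 0, -0.12, 0, 1], [-0.04, 0, -0.1, 0, 1], [0, 0, 0, 0, 1], [0, 0, 0, 0, -1], [0, 0, 0, 0, -1], [0, 0, 0, 0, -1], [0, 0, 0, 0, -1], [0, 0, 0.3, 0, -1], [0, 0, 0.5, 0, -1], [0, 0, 0.5, 0, 1], [-0.5, 0.35, 0, 0, 1], [-0.5, 0.35, 0, 0, 1], [-0.5, 0.37, 0, 0, 1], [0, 0, 0, 0, 1], [0, 0, 0, 0, 1], [0, 0, 0, 0, 1], [0, 0, 0, 0, 1], [0, 0, 0, 0, 1]]

```text
time_s: 16.7
position: [0.4497, -0.214, 0.1651]
tcp_rot: [[0.084, 0.996, 0.0], [0.996, -0.084, -0.0], [-0.0, 0.0, -1.0]]
force: [-0.8, 0.5, 0.3]
opening: 0.016
```

```bash
python3 - <<'E'
from h import *
s=st()
r=imaging.capture("wrist"); cv2.imwrite("pics/w7.png",r["img"]); pr("wrist",["shallow_knob","shallow_handle"])
E
```

```text
t 16.70 pos [ 0.4497 -0.214   0.1651] yawY -4.8 F [-0.78  0.5   0.3 ] open 0.016
wrist shallow_knob [([0.4558, -0.1891, 0.0993], 0.82)]
wrist shallow_handle []
```

View pics/w7.png

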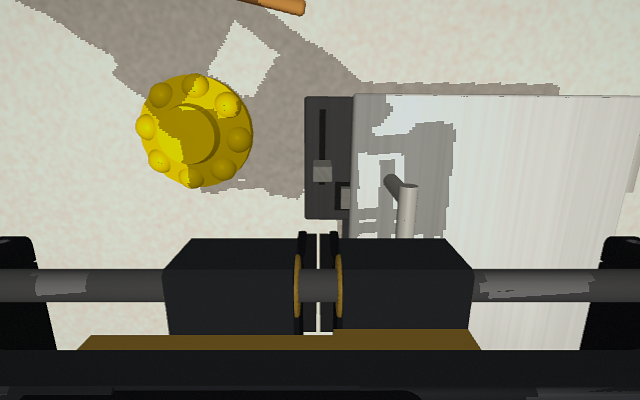

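The stub at pixel (322,172) is straight ahead of the shut fingers. Descending to just above the housing, then pushing left along the slot.

Call:
send_rows:
  plan:
    - [[0, 0, -0.7, 0, 1], [0, 0, -0.7, 0, 1], [0, 0, -0.5, 0, 1], [0, 0, -0.3, 0, 1], [0, 0, -0.07, 0, 1], [0, 0, 0, 0, 1], [0.02, 0.2, 0, 0, 1], [0.02, 0.2, 0, 0, 1], [0.01, 0.15, 0, 0, 1], [0.01, 0.15, 0, 0, 1], [0.01, 0.15, 0, 0, 1], [0.01, 0.15, 0, 0, 1], [0, 0, 0, 0, 1]]

```text
time_s: 18.15
position: [0.4517, -0.183, 0.0972]
tcp_rot: [[0.083, 0.997, 0.0], [0.997, -0.083, 0.0], [0.0, 0.0, -1.0]]
force: [0.3, -1.3, 0.9]
opening: 0.007
```

Call:
send_rows:
  plan:
    - [[0.01, 0.1, 0, 0, 1], [0.01, 0.1, 0, 0, 1], [0, 0, 0, 0, 1], [0, 0, 0, 0, 1]]

```text
time_s: 18.55
position: [0.4522, -0.178, 0.0971]
tcp_rot: [[0.084, 0.997, 0.0], [0.997, -0.084, -0.001], [-0.001, 0.0, -1.0]]
force: [-1.9, -3.9, 0.9]
opening: 0.007
```

Call:
send_rows:
  plan:
    - [[0.01, 0.08, 0, 0, 1], [0, 0, 0, 0, 1], [0, 0, 0, 0, 1]]

```text
time_s: 18.85
position: [0.4524, -0.1777, 0.0972]
tcp_rot: [[0.082, 0.997, -0.0], [0.997, -0.082, -0.004], [-0.004, 0.0, -1.0]]
force: [-4.3, -12.4, 0.2]
opening: 0.002
```

Call:
send_rows:
  plan:
    - [[0.0, 0.06, 0, 0, 1], [0, 0, 0, 0, 1], [0, 0, 0, 0, 1]]

```text
time_s: 19.15
position: [0.4524, -0.1775, 0.0972]
tcp_rot: [[0.081, 0.997, 0.0], [0.997, -0.081, -0.007], [-0.007, 0.001, -1.0]]
force: [-6.6, -17.1, -0.4]
opening: 0.003
```

```bash
python3 - <<'E'
from h import *
s=st()
r=imaging.capture("wrist"); cv2.imwrite("pics/w8.png",r["img"]); pr("wrist",["shallow_knob","shallow_handle"])
E
```

```text
t 19.15 pos [ 0.4524 -0.1775  0.0972] yawY -4.6 F [ -6.64 -17.13  -0.38] open 0.003
wrist shallow_knob [([0.4598, -0.1631, 0.0972], 0.58)]
wrist shallow_handle []
```

View pics/w8.png

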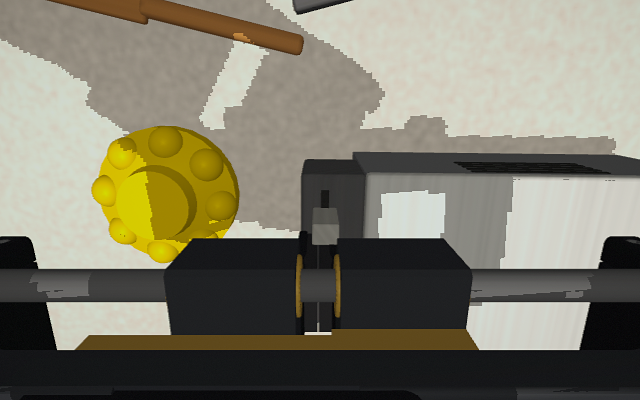

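It stopped dead at 17 N, and the stub moved about 25 mm (y −0.188 → −0.163), so the slide is fully left. Backing off, rising, and re-opening.

Call:
send_rows:
  plan:
    - [[0, -0.3, 0, 0, 1], [0, -0.15, 0, 0, 1], [0, 0, 0.7, 0, 1], [0, 0, 0.9, 0, 1], [0, 0, 0.9, 0, 1], [0.5, -0.6, 0, 0, -1], [0.5, -0.7, 0, 0, -1], [0.3, -0.6, 0, 0, -1], [0, 0, 0, 0, -1], [0, 0, 0, 0, -1], [0, 0, 0, 0, -1], [0, 0, 0, 0, -1]]

```text
time_s: 20.5
position: [0.4905, -0.2423, 0.1718]
tcp_rot: [[0.083, 0.997, -0.001], [0.997, -0.083, 0.002], [0.001, -0.002, -1.0]]
force: [0.7, 0.6, -0.3]
opening: 0.556
```

```bash
python3 - <<'E'
from h import *
s=st()
r=imaging.capture("top"); cv2.imwrite("pics/t9.png",cv2.resize(r["img"][150:300,300:480],None,fx=4,fy=4,interpolation=2)); pr("top",["shallow_knob","shallow_handle"])
r=imaging.capture("scene"); cv2.imwrite("pics/s9.png",cv2.resize(r["img"][110:230,220:380],None,fx=5,fy=5,interpolation=2)); pr("scene",["shallow_knob","shallow_handle"])
E
```

```text
t 20.50 pos [ 0.4905 -0.2423  0.1718] yawY -4.8 F [ 0.74  0.63 -0.3 ] open 0.556
top shallow_knob []
top shallow_handle [([0.4969, -0.2426, 0.1285], 0.8), ([0.4906, 0.3036, 0.1595], 0.53)]
scene shallow_knob [([0.4567, -0.1599, 0.099], 0.47)]
scene shallow_handle [([0.492, -0.2451, 0.1269], 0.89), ([0.5024, 0.0117, 0.2406], 0.75)]
```

View pics/s9.png

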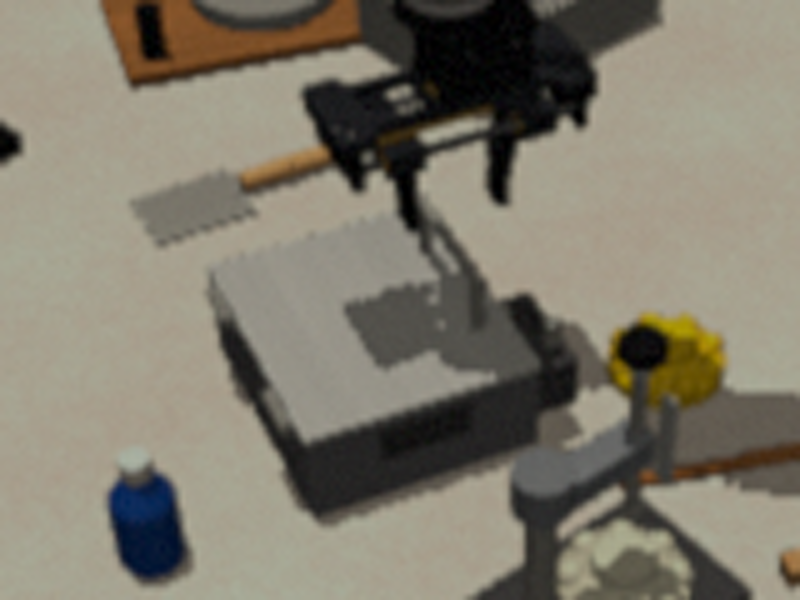

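The stub now reads y −0.160 from the scene camera, consistent with the full stroke. Moving +4 mm in x and −3 mm in y, then going down over the bar and gripping.

Call:
send_rows:
  plan:
    - [[0.13, -0.1, 0, 0, -1], [0, 0, -0.5, 0, -1], [0, 0, -0.5, 0, -1], [0, 0, -0.4, 0, -1], [0, 0, -0.13, 0, 1], [0, 0, 0, 0, 1], [0, 0, 0, 0, 1], [0, 0, 0, 0, 1], [0, 0, 0, 0, 1], [0, 0, 0, 0, 1], [0, 0, 0, 0, 1], [0, 0, 0, 0, 1], [0, 0, 0, 0, 1], [0, 0, 0, 0, 1], [0, 0, 0, 0, 1], [0, 0, 0, 0, 1]]

```text
time_s: 22.4
position: [0.4943, -0.2466, 0.126]
tcp_rot: [[0.083, 0.997, -0.002], [0.997, -0.083, 0.001], [0.0, -0.002, -1.0]]
force: [-3.5, -0.6, 1.1]
opening: 0.1
```

```bash
python3 - <<'E'
from h import *
s=st()
p=s["position"]; a0=np.arctan2(53,155); r=np.hypot(53,155)/1000; yaw=np.radians(-4.9); prev=None
for d in [0,4,8,12,16,20,24,28,32,36,40,44,48,50]:
    a=a0+np.radians(d); l=-r*np.cos(a)+.155; z=r*np.sin(a)-.053
    q=np.array([l*np.cos(yaw),l*np.sin(yaw),z])
    if prev is not None: print(d,(p+q).round(4),"units",((q-prev)/.03).round(3))
    prev=q
E
```

```text
t 22.40 pos [ 0.4943 -0.2466  0.126 ] yawY -4.8 F [-3.49 -0.6   1.07] open 0.100
4 [ 0.4983 -0.247   0.1367] units [ 0.135 -0.012  0.356]
8 [ 0.5031 -0.2474  0.1471] units [ 0.16  -0.014  0.346]
12 [ 0.5086 -0.2478  0.1571] units [ 0.183 -0.016  0.334]
16 [ 0.5148 -0.2484  0.1667] units [ 0.206 -0.018  0.32 ]
20 [ 0.5216 -0.249   0.1758] units [ 0.228 -0.02   0.305]
24 [ 0.5291 -0.2496  0.1845] units [ 0.249 -0.021  0.288]
28 [ 0.5371 -0.2503  0.1926] units [ 0.268 -0.023  0.27 ]
32 [ 0.5457 -0.251   0.2001] units [ 0.286 -0.025  0.251]
36 [ 0.5548 -0.2518  0.207 ] units [ 0.303 -0.026  0.23 ]
40 [ 0.5643 -0.2526  0.2132] units [ 0.318 -0.027  0.208]
44 [ 0.5743 -0.2535  0.2188] units [ 0.332 -0.028  0.185]
48 [ 0.5846 -0.2544  0.2237] units [ 0.344 -0.029  0.162]
50 [ 0.5899 -0.2548  0.2258] units [ 0.176 -0.015  0.072]
```

Call:
send_rows:
  plan:
    - [[0.03, 0, 0.12, 0, 1], [0.04, 0, 0.12, 0, 1], [0.04, 0, 0.12, 0, 1], [0.05, -0.01, 0.12, 0, 1], [0, 0, 0, 0, 1]]

```text
time_s: 22.9
position: [0.5, -0.2472, 0.1408]
tcp_rot: [[0.084, 0.996, -0.001], [0.996, -0.084, -0.0], [-0.0, -0.001, -1.0]]
force: [-3.7, -3.1, -4.8]
opening: 0.103
```

Call:
send_rows:
  plan:
    - [[0.07, 0, 0.12, 0, 1], [0.08, -0.01, 0.17, 0, 1], [0.08, -0.01, 0.17, 0, 1], [0.09, -0.01, 0.17, 0, 1], [0.09, -0.01, 0.16, 0, 1], [0.1, -0.01, 0.16, 0, 1], [0.1, -0.01, 0.16, 0, 1], [0, 0, 0, 0, 1]]

```text
time_s: 23.7
position: [0.5193, -0.249, 0.1746]
tcp_rot: [[0.084, 0.996, 0.002], [0.996, -0.084, -0.001], [-0.0, 0.002, -1.0]]
force: [-2.3, -2.8, -5.2]
opening: 0.104
```

The cover is now past where the catch held it, at only 5 N, so it's free. Following the arc to about 48–50°.

Call:
send_rows:
  plan:
    - [[0.12, -0.01, 0.15, 0, 1], [0.12, -0.01, 0.15, 0, 1], [0.13, -0.01, 0.14, 0, 1], [0.13, -0.01, 0.14, 0, 1], [0.14, -0.01, 0.13, 0, 1], [0.14, -0.01, 0.13, 0, 1], [0.15, -0.01, 0.12, 0, 1], [0.15, -0.01, 0.12, 0, 1], [0, 0, 0, 0, 1]]

```text
time_s: 24.6
position: [0.5508, -0.2518, 0.2071]
tcp_rot: [[0.083, 0.997, -0.001], [0.997, -0.083, -0.001], [-0.001, -0.001, -1.0]]
force: [-5.0, -5.2, -6.6]
opening: 0.105
```

Call:
send_rows:
  plan:
    - [[0.16, -0.01, 0.11, 0, 1], [0.16, -0.01, 0.11, 0, 1], [0.16, -0.01, 0.1, 0, 1], [0.17, -0.01, 0.1, 0, 1], [0.17, -0.02, 0.09, 0, 1], [0.17, -0.02, 0.08, 0, 1], [0, 0, 0, 0, 1]]

```text
time_s: 25.3
position: [0.5797, -0.2545, 0.2254]
tcp_rot: [[0.083, 0.997, -0.003], [0.997, -0.083, -0.002], [-0.002, -0.003, -1.0]]
force: [-7.4, -5.3, -0.3]
opening: 0.102
```

Call:
send_rows:
  plan:
    - [[0.15, -0.01, 0.03, 0, 1], [0.15, -0.01, 0.02, 0, 1], [0, 0, 0, 0, 1], [0, 0, 0, 0, 1], [0, 0, 0, 0, 1]]

```text
time_s: 25.8
position: [0.5875, -0.2552, 0.2287]
tcp_rot: [[0.083, 0.997, -0.004], [0.997, -0.083, -0.003], [-0.003, -0.004, -1.0]]
force: [-10.5, -3.7, 8.4]
opening: 0.104
```

```bash
python3 - <<'E'
from h import *
s=st(); p=s["position"]
lx=-.155+(p[0]-.4943)/np.cos(np.radians(4.9)); z=p[2]-.126+.053; print("angle",np.degrees(np.arctan2(z,-lx))-18.88,np.hypot(z,lx))
r=imaging.capture("scene"); cv2.imwrite("pics/s10.png",cv2.resize(r["img"][90:290,200:460],None,fx=3,fy=3,interpolation=2)); pr("scene",["shallow_handle","shallow_knob","low_rosette","tall_rosette","gauge_top","deep_handle"])
r=imaging.capture("top"); cv2.imwrite("pics/t10.png",r["img"])
E
```

```text
t 25.80 pos [ 0.5875 -0.2552  0.2287] yawY -4.8 F [-10.47  -3.73   8.43] open 0.104
angle 49.57910324137791 0.16736991831415618
scene shallow_handle [([0.5903, -0.2532, 0.2235], 0.93)]
scene shallow_knob [([0.4559, -0.1663, 0.104], 0.56), ([0.7838, 0.204, -0.0008], 0.19)]
scene low_rosette [([0.5067, 0.013, 0.0104], 0.92), ([0.3492, -0.1604, 0.0005], 0.82), ([0.383, 0.1791, -0.0002], 0.78)]
scene tall_rosette [([0.7443, -0.0036, 0.0163], 0.7)]
scene gauge_top [([0.5023, 0.0128, 0.2374], 0.62)]
scene deep_handle [([0.5546, 0.3066, -0.0035], 0.67), ([0.5398, -0.5242, -0.0008], 0.67)]
```

View pics/s10.png

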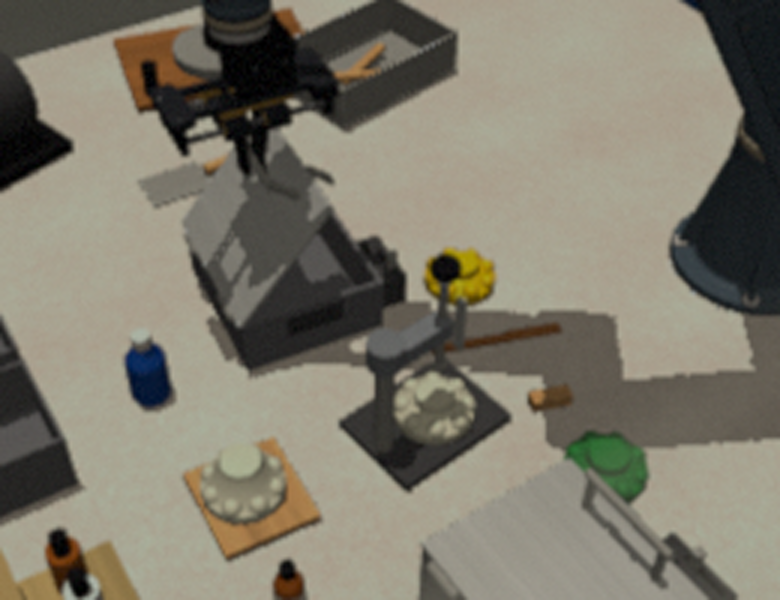

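View pics/t10.png

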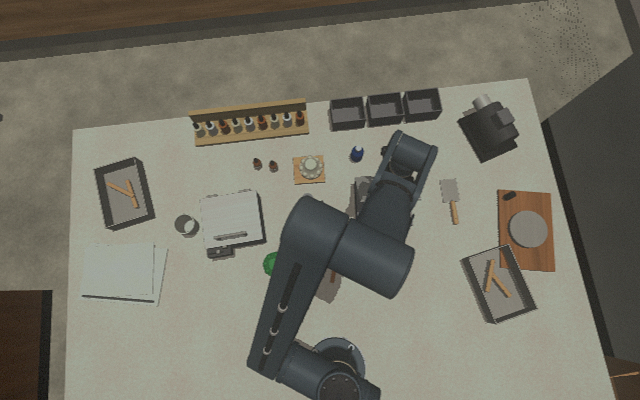

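The cover is open at ~49.5° and held by its handle. The other box is shut, both rosettes are in place and the bystanders are undisturbed. There's a small radial preload in the grip, so I'll ease it by ~1 mm and check that it holds.

Call:
send_rows:
  plan:
    - [[-0.01, 0, 0.05, 0, 1], [0, 0, 0, 0, 1], [0, 0, 0, 0, 1], [0, 0, 0, 0, 1], [0, 0, 0, 0, 1], [0, 0, 0, 0, 1]]

```text
time_s: 26.8
position: [0.5876, -0.2552, 0.2289]
tcp_rot: [[0.084, 0.996, -0.003], [0.996, -0.084, -0.002], [-0.002, -0.003, -1.0]]
force: [-7.3, -4.1, 1.8]
opening: 0.098
```

Steady: pose unchanged, and the force is down to the cover's own 7 N or so. Handing in.

```bash
python3 - <<'E'
from h import *
st(); print(bot.hand_in()); st()
E
```

```text
t 26.80 pos [ 0.5876 -0.2552  0.2289] yawY -4.8 F [-7.27 -4.09  1.85] open 0.098
the job is handed in; nothing more can be done
None
the job is handed in; nothing more can be done
```

The shallow box's cover is open to about 49–50° with the gripper still holding it. I handed the job in at 26.8 s.

- **Gauge:** the foot went down at under 2 N until about 41 mm. The force then rose to about 5 N as the knob yielded, and I held it there for about a second. That is the low rosette (34 mm), so I used the shallow box, on the right.
- **Catch:** lifting the handle with the slide untouched, the cover rose about 8 mm and stopped dead at 24 N, so the catch was caught. I lowered the cover and let go.
- **Slide:** I pushed it left until it stopped dead at 17 N. The stub had moved about 25 mm, which matches its 24 mm full stroke.
- **Cover:** on the second lift it passed the catch point at only about 5 N, and I followed the arc up. The final hold was steady at about 8 N.

**Last checks:** the scene and top pictures show the deep box shut, with both rosettes and the bystanders I could see where they were. In the top picture the arm hides the gauge, the yellow look-alike and the nearby wooden pieces. In the scene picture these show undisturbed.

**Small disagreements:**
- The handle bar was about 3 mm nearer than the wrist camera estimate, which I corrected at the grip.
- The handle's measured turning radius was 167 mm against the nominal 164 mm. The 49–50° angle comes from the arm's position, so it may be off by a degree or so.

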